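# Push the ferrite rod home in the measuring jig

### The arm

A 6-joint arm with a two-finger parallel gripper is mounted at the origin on the work surface. World frame = base frame: x ahead of the robot, y to its left, z up, the work surface at z = 0. Lengths are in m, angles in rad, forces in N, time in s.
With the tool pointing down it reaches from about 0.275 to 0.85 m from the base axis. Payload 5.2 kg.
Tool frame: the origin (TCP) lies at the centre of the arm's flange, where the gripper is bolted on; the fingertips stand arm.tip_extent ahead of it and the grasp point (between the pads) lies 155 mm ahead of it (arm.tip_extent is the distance from the TCP to the fingertips, in m); z points along the fingers, x is the direction in which the jaws open and shut, and the axes are right-handed (so a half turn about z gives the same grasp; the last joint's range is limited). The gripper opens to 85 mm and grips with 20 to 120 N. Pads are 22 mm wide; open, the fingers measure 114 mm over their backs; the gripper's body (76 mm by 85 mm) begins 54 mm behind the grasp point. The pads swing forward as they close: fully open they stand 13 mm farther back than shut.
Start: joints at [1.131, 0.259, 1.535, -0, 1.348, -0.203], TCP at [0.129, 0.535, 0.405] pointing down, gripper open.
Joint ranges: [-3.14, 3.14], [-0.91, 2.08], [0.19, 2.58], [-1.22, 4.36], [0.22, 2.71], [-3.12, 3.12]. Speed limits (rad/s): [2.57, 2.57, 3.14, 3.14, 3.14, 3.14].

### API

Orientations are given as a unit quaternion [w, x, y, z].
In Python, from plant import monitor, vision, ticket, arm gives the robot as it stands. The module is installed in compiled form; this text tells all that it offers.
- The arm moves only by the tool send_rows, never from a script. Its argument "moves" is a list of rows, each an object of numbers: "rx", "ry", "rz": the turn, a rotation vector about the world's x, y, z in degrees; "dx", "dy", "dz": the shift along the world's x, y, z in cm; "gripper": the opening in per cent of the stroke, from 0 (shut) to 100 (fully open). A call has 1 to 5 rows; each row shifts and turns the commanded pose from where the row before left it; what a row does not reach is not made up. A row lasts 1/12 s, in which the tool goes at most 41.7 mm and 7.16 degrees, less where a joint would pass 70% of its speed; a pose out of reach is approached as far as the arm can. A call with a gripper value outside its range is refused whole. The fingers move at their own pace and stop on an object; "squeeze" is the grip in N (left out, the last holds). Time passes only in rows, so rows that do not move let the fingers close. It gives the time, the measured TCP pose, the force and the opening at its end, in the units of the state.
- monitor.get_state(): the state, without advancing time (a new reading comes with each control period).
- vision.get_image(name): name is "side" or "top" or "wrist"; returns (picture, depth): 400x640x3 uint8, red, green, blue; 400x640 float32, m along the optical axis (not along the pixel's ray), 0 where there is no reading.
- vision.camera_info(name): a dict with "fx", "fy", "cx", "cy" (pixels), "R" (3x3) and "t" (3): a world point X has camera coordinates R X + t. Camera axes: x right, y down, z forward; pixel columns grow to the right and rows downward; lengths in m; the calibration is good to about 2 mm. A picture is of the moment at which its call begins: read the wrist's pose just before it. camera_info takes no time and is no camera call; for the wrist camera it gives the pose at the moment of the call.
- ticket.hand_in(): hands the job in, once; it reports no verdict.
The state is a dict: "clock": time; "joint_pos": joint angles; "joint_velocities": joint speeds; "tau": joint torques, N m; "position": TCP position; "ee_rot": TCP orientation; "contact_force": force on the tool from outside, world axes, zero at the start; "wrist_torque": the same for the moment, N m; "grip_width": opening from 0.0 (shut) to 1.0 (fully open).
Only numpy, scipy, OpenCV 4.12 (cv2) and the standard library are available. Lean on these libraries where they do the work, as an engineer would, in place of code of your own. Each camera call takes 0.05 s, during which the arm holds its last target. There are 200 camera calls.

### The job

On the electronics bench, get the ferrite rod ready for measuring: in the V-block that has the upright end stop, push the rod along the groove until its end touches the stop, keeping it down in the groove all the way, and leave it lying there. Leave the spare rod in the other V-block, the one without a stop, alone.

Things in the scene. Friction and masses are not known exactly. Their poses are not given: they have to be found in the camera images.
- jig: Aluminium V-block with an end stop, fixed to the bench, 240 mm long, 60 mm wide, 30 mm high. Origin at the centre of its underside on the bench; its x axis runs along the groove towards the stop, z is up. The open 90-degree V-groove, 20 mm wide and 10 mm deep, runs along the middle of its top for the whole length and is open at the end away from the stop.
- stop: Upright black plastic plate closing the jig's +x end, fixed to it: 14 mm thick, 60 mm wide, top 65 mm above the bench (35 mm above the V-block's top), a small brass stub on its back. Origin on its face towards the groove, in the middle of the width, 34 mm above the bench, at the height of the rod's axis. Axes as the jig's: the rod comes from its -x side.
- rod: The rod to push: plain dark-grey ferrite rod, 20 mm diameter, 120 mm long, about 180 g, loose in the jig's groove, its end 45 to 95 mm short of the stop. Origin at its centre, on the axis; x runs along it. Seated, its axis is 34 mm and its top 44 mm above the bench, 14 mm above the V-block's top. Slides at 1 to 3 N, but the first touch can jolt a tool by 6 N or more; the stop is rigid.
- spare_rod: Another rod just like it, lying in the groove of a second V-block of the same size that has no stop plate at either end. To be left alone. Origin at its centre, x along the rod.
Things that resemble listed ones, but are neither listed nor needed, are in the scene too. Leave any green or yellow look-alike of the rod alone.

How it is judged:
On the way:
1. the rod, lying in the jig's groove, touches the end stop (x of rod in the frame of stop between -0.065 and -0.055 m and y of rod in the frame of stop between -0.008 and 0.008 m and z of rod in the frame of stop between -0.008 and 0.008 m and angle between the x axis of rod and the x axis of jig, either way round below 0.12 rad and contact force between rod and stop above 0.3 N), for 0.05 s.
At the end, for the whole second after the job is handed in: The rod lies at rest in the groove of the jig with the end stop, its end at the stop (it has touched it, and the gap is at most 5 mm), its centre within 8 mm of its seated place sideways and in height and its axis within 7 degrees of the groove; the spare rod is where it was, to 15 mm (x of rod in the frame of stop between -0.065 and -0.055 m and y of rod in the frame of stop between -0.008 and 0.008 m and z of rod in the frame of stop between -0.008 and 0.008 m and angle between the x axis of rod and the x axis of jig, either way round below 0.12 rad and linear speed of rod below 0.01 m/s).
It fails at once if the rod is lifted out of the groove (raised by more than 15 mm) (z of rod in the frame of stop above 0.015 m).
It fails at once if the spare rod is moved by more than 15 mm (distance of spare_rod from where it was at the start of the episode above 0.015 m).
It also fails if it takes over 35 s, if anything falls off the work surface, if the arm or the gripper's body presses on something with over 40 N, if the wrist force passes 120 N, or if a joint passes its speed limit or range.

## Working session

There is one attempt and no reset: what is moved stays moved. The work goes in short steps, Python scripts to look and compute and a tool call to move; the robot and the scene stay as the last step left them, time stands still between calls to the robot, and variables do not carry over. Pictures are saved under pics/ and viewed, about 8 in all and at most 12, crops included, and the job is handed in when it is done.

Besides the shell and the picture viewer there is one more tool, called after "Request:" by a JSON object that holds its "api" and its "payload", one argument or row to a line. send_rows: Moves the arm, as the interface text tells. Its arguments: {"type":"object","properties":{"moves":{"type":"array"},"squeeze":{"type":"number"}},"required":["moves"]}

```bash
mkdir -p pics
cat > h.py <<'E'
from plant import monitor, vision, ticket, arm
import numpy as np, cv2
def grab(n):
    ci=vision.camera_info(n); p,d=vision.get_image(n); return p,d,ci
def world(d,ci):
    v,u=np.indices(d.shape); P=np.stack([(u-ci['cx'])/ci['fx']*d,(v-ci['cy'])/ci['fy']*d,d],-1)
    return (P-np.array(ci['t']))@np.array(ci['R'])
E
python3 - <<'E'
from h import *
s=monitor.get_state(); print(s, arm.tip_extent)
ims=[]
for n in('top','side'):
    p,d,ci=grab(n); np.savez('pics/'+n,p=p,d=d,W=world(d,ci)); cv2.imwrite(f'pics/{n}1.png',p[:,:,::-1]); print(n,ci)
E
```

```text
{'clock': 0.0, 'joint_pos': array([ 1.13117312e+00,  2.59321152e-01,  1.53609935e+00, -8.87983802e-06,
        1.34804318e+00, -2.02795475e-01]), 'joint_velocities': array([ 0.00016007,  0.00060336, -0.00062155, -0.00094748, -0.00091159,
        0.00033052]), 'tau': array([ 4.14487772e-05, -4.46023786e+01, -2.90569836e+01, -1.77233733e-04,
        1.17483837e-02,  8.34834879e-06]), 'position': array([0.12891622, 0.53443859, 0.40387965]), 'ee_rot': array([ 4.22697146e-04,  7.85689855e-01,  6.18619897e-01, -8.34581535e-04]), 'contact_force': array([0.13311015, 0.16803501, 0.43317055]), 'wrist_torque': array([ 0.00709447, -0.01243147,  0.04411662]), 'grip_width': 1.00028521879483} 0.1734
top {'fx': 501.68312071208044, 'fy': 501.68312071208044, 'cx': 327.13977126598934, 'cy': 195.9295096010805, 'R': array([[-0.08082891, -0.99672594, -0.00202027],
       [-0.97262553,  0.07931722, -0.21842243],
       [ 0.21786755, -0.01568988, -0.97585222]]), 't': array([-0.05450918,  0.55078046,  0.97899327])}
side {'fx': 460.1120745469069, 'fy': 460.1120745469069, 'cx': 316.8820701348853, 'cy': 204.33627620517387, 'R': array([[-0.96841836, -0.24899954, -0.01284921],
       [-0.1786492 ,  0.7289131 , -0.66088588],
       [ 0.17392624, -0.63771852, -0.7503764 ]]), 't': array([0.50222946, 0.18622122, 0.77699136])}
```

View pics/top1.png

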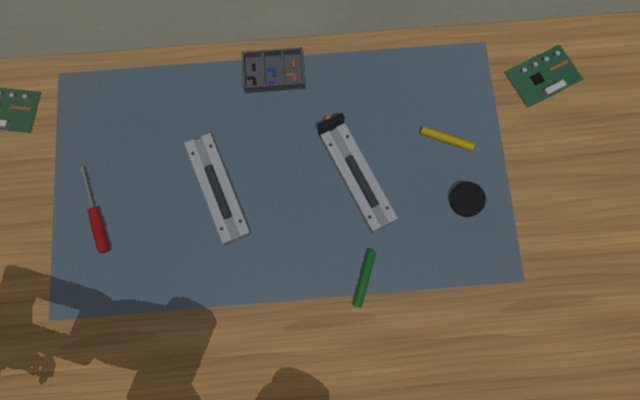

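View pics/side1.png

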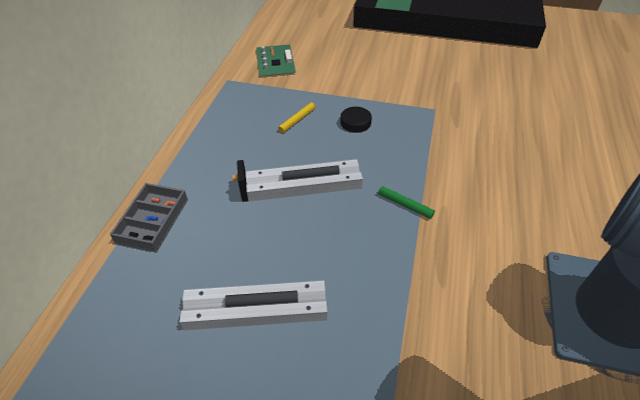

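The top view shows the jig with its black stop at (332,123), and the target rod runs from about (347,157) to (378,205). The spare is at (217,190) in the stopless block. The side view agrees.

Run:
```python
from h import *
z=np.load('pics/top.npz');p,W=z['p'].astype(int),z['W']
u0,u1,v0,v1=310,402,105,235
P=p[v0:v1,u0:u1];X=W[v0:v1,u0:u1]
g=P.max(-1); Z=X[...,2]
rod=(g<75)&(Z>.03)&(Z<.05); stop=(Z>.055); blk=(Z>.02)&(Z<.036)&(g>110)
rod=cv2.morphologyEx(rod.astype(np.uint8),cv2.MORPH_OPEN,np.ones((3,3)))
n,l,st,c=cv2.connectedComponentsWithStats(rod); print(st,c+[u0,v0])
B=X[blk][:,:2]; r=cv2.minAreaRect(B.astype(np.float32)*1000); print('block',r,B.mean(0))
for i in range(1,n):
    if st[i,4]<60: continue
    R=X[l==i]; m=R[:,:2].mean(0); e=np.linalg.svd(R[:,:2]-m)[2][0]; e*=np.sign(e[0]); t=(R[:,:2]-m)@e
    print('comp',i,m,e,np.degrees(np.arctan2(e[1],e[0])),t.min(),t.max(),'ends',m+e*t.min(),m+e*t.max(),'z',np.percentile(R[:,2],[5,50,95]))
S=X[stop]; print('stop',len(S),S.mean(0),S.min(0),S.max(0))
s=monitor.get_state(); from scipy.spatial.transform import Rotation as T
q=s['ee_rot'];M=T.from_quat([q[1],q[2],q[3],q[0]]).as_matrix();print('tool',M, np.degrees(np.arctan2(M[1,0],M[0,0])))
```

```text
[[    0     0    92   130 11494]
 [   10    26     3     3     9]
 [   36    51    32    51   457]] [[355.29250044 169.06490343]
 [321.         132.        ]
 [361.39824945 181.18161926]]
block ((591.5574340820312, -170.07493591308594), (240.44912719726562, 61.00135803222656), 22.661046981811523) [ 0.5905394 -0.1697624]
comp 2 [ 0.57474198 -0.17422614] [0.92268362 0.38555795] 22.678382961650016 -0.0580917724874547 0.060858127459632594 ends [ 0.52114166 -0.19662389] [ 0.63089478 -0.15076181] z [0.03672122 0.04373822 0.04726598]
stop 258 [ 0.64031098 -0.11407399  0.23736698] [ 0.31800636 -0.14910104  0.05503169] [ 0.72513033 -0.0826568   1.07554544]
tool [[ 2.34580783e-01  9.72096385e-01 -6.88549035e-04]
 [ 9.72095366e-01 -2.34581562e-01 -1.44580892e-03]
 [-1.56698654e-03 -3.30176336e-04 -9.99998718e-01]] 76.433070337716
```

Request:
{"api": "send_rows", "payload": {
  "moves": [
    {"dx": 2.7, "dy": -3.1, "rz": 3.6, "gripper": 0},
    {"dx": 2.7, "dy": -3.1, "rz": 3.6},
    {"dx": 2.7, "dy": -3.1, "rz": 3.6},
    {"dx": 2.7, "dy": -3.1, "rz": 3.6},
    {"dx": 2.7, "dy": -3.1, "rz": 3.6}
  ]
}}

```text
validation failed for argument at $.mo...
```

Request:
{"api": "send_rows", "payload": {
  "moves": [
    {"dx": 2.7, "dy": -3.1, "rz": 3.6},
    {"dx": 2.7, "dy": -3.1, "rz": 3.6},
    {"dx": 2.7, "dy": -3.1, "rz": 3.6},
    {"dx": 2.7, "dy": -3.1, "rz": 3.6},
    {"dx": 2.7, "dy": -3.1, "rz": 3.8}
  ]
}}

```text
validation failed for argument at $.mo...
```

Request:
{"api": "send_rows", "payload": {
  "moves": [
    {"dx": 2.7, "dy": -3.1},
    {"dx": 2.7, "dy": -3.1},
    {"dx": 0.4, "dy": -3.7},
    {"dx": 0.4, "dy": -3.7},
    {"dx": 0.4, "dy": -3.7}
  ]
}}

```text
validation failed for argument at $.mo...
```

Request:
{"api": "send_rows", "payload": {
  "moves": [
    {"dx": 0.4, "dy": -3.7},
    {"dx": 0.4, "dy": -3.7},
    {"dx": 0.4, "dy": -3.7},
    {"dx": 0.4, "dy": -3.7},
    {"dx": 0.4, "dy": -3.7}
  ]
}}

```text
validation failed for argument at $.mo...
```

The calls were refused, probably because each row needs every field. I'll try one full row first.

Request:
{"api": "send_rows", "payload": {
  "moves": [
    {"rx": 0, "ry": 0, "rz": 3.6, "dx": 2.7, "dy": -3.1, "dz": 0, "gripper": 0}
  ]
}}

```text
clock: 0.18
position: [0.1534, 0.5063, 0.404]
ee_rot: [-0.002, 0.765, 0.645, -0.0]
contact_force: [2.8, 1.1, -1.0]
grip_width: 0.883
```

Request:
{"api": "send_rows", "payload": {
  "moves": [
    {"rx": 0, "ry": 0, "rz": 3.6, "dx": 2.7, "dy": -3.1, "dz": 0, "gripper": 0},
    {"rx": 0, "ry": 0, "rz": 3.6, "dx": 2.7, "dy": -3.1, "dz": 0, "gripper": 0},
    {"rx": 0, "ry": 0, "rz": 3.6, "dx": 2.7, "dy": -3.1, "dz": 0, "gripper": 0},
    {"rx": 0, "ry": 0, "rz": 3.6, "dx": 2.7, "dy": -3.1, "dz": 0, "gripper": 0},
    {"rx": 0, "ry": 0, "rz": 3.6, "dx": 2.7, "dy": -3.1, "dz": 0, "gripper": 0}
  ]
}}

```text
clock: 0.6
position: [0.2916, 0.347, 0.4044]
ee_rot: [-0.0, 0.654, 0.756, -0.0]
contact_force: [0.7, 0.5, -0.3]
grip_width: 0.144
```

Request:
{"api": "send_rows", "payload": {
  "moves": [
    {"rx": 0, "ry": 0, "rz": 3.6, "dx": 2.7, "dy": -3.1, "dz": 0, "gripper": 0},
    {"rx": 0, "ry": 0, "rz": 3.6, "dx": 2.7, "dy": -3.1, "dz": 0, "gripper": 0},
    {"rx": 0, "ry": 0, "rz": 3.6, "dx": 2.7, "dy": -3.1, "dz": 0, "gripper": 0},
    {"rx": 0, "ry": 0, "rz": 3.8, "dx": 2.7, "dy": -3.1, "dz": 0, "gripper": 0},
    {"rx": 0, "ry": 0, "rz": 0, "dx": 2.7, "dy": -3.1, "dz": 0, "gripper": 0}
  ]
}}

```text
clock: 1.02
position: [0.4267, 0.1918, 0.4046]
ee_rot: [-0.0, 0.553, 0.833, -0.0]
contact_force: [0.8, 0.9, 1.0]
grip_width: -0.002
```

Request:
{"api": "send_rows", "payload": {
  "moves": [
    {"rx": 0, "ry": 0, "rz": 0, "dx": 2.7, "dy": -3.1, "dz": 0, "gripper": 0},
    {"rx": 0, "ry": 0, "rz": 0, "dx": 0.4, "dy": -3.7, "dz": 0, "gripper": 0},
    {"rx": 0, "ry": 0, "rz": 0, "dx": 0.4, "dy": -3.7, "dz": 0, "gripper": 0},
    {"rx": 0, "ry": 0, "rz": 0, "dx": 0.4, "dy": -3.7, "dz": 0, "gripper": 0},
    {"rx": 0, "ry": 0, "rz": 0, "dx": 0.4, "dy": -3.7, "dz": 0, "gripper": 0}
  ]
}}

```text
clock: 1.43
position: [0.4688, 0.0128, 0.4043]
ee_rot: [-0.0, 0.555, 0.832, -0.0]
contact_force: [1.1, -0.6, -0.6]
grip_width: 0.004
```

Request:
{"api": "send_rows", "payload": {
  "moves": [
    {"rx": 0, "ry": 0, "rz": 0, "dx": 0.4, "dy": -3.7, "dz": 0, "gripper": 0},
    {"rx": 0, "ry": 0, "rz": 0, "dx": 0.4, "dy": -3.7, "dz": 0, "gripper": 0},
    {"rx": 0, "ry": 0, "rz": 0, "dx": 0.4, "dy": -3.7, "dz": 0, "gripper": 0},
    {"rx": 0, "ry": 0, "rz": 0, "dx": 0.4, "dy": -3.7, "dz": 0, "gripper": 0},
    {"rx": 0, "ry": 0, "rz": 0, "dx": 0.4, "dy": -3.7, "dz": 0, "gripper": 0}
  ]
}}

```text
clock: 1.85
position: [0.4887, -0.1722, 0.4044]
ee_rot: [-0.0, 0.555, 0.832, 0.0]
contact_force: [0.6, 0.0, -0.4]
grip_width: -0.001
```

Request:
{"api": "send_rows", "payload": {
  "moves": [
    {"rx": 0, "ry": 0, "rz": 0, "dx": 0.1, "dy": -4.0, "dz": 0, "gripper": 0},
    {"rx": 0, "ry": 0, "rz": 0, "dx": 0, "dy": 0, "dz": -4, "gripper": 0},
    {"rx": 0, "ry": 0, "rz": 0, "dx": 0, "dy": 0, "dz": -4, "gripper": 0},
    {"rx": 0, "ry": 0, "rz": 0, "dx": 0, "dy": 0, "dz": -4, "gripper": 0},
    {"rx": 0, "ry": 0, "rz": 0, "dx": 0, "dy": 0, "dz": -4, "gripper": 0}
  ]
}}

```text
clock: 2.27
position: [0.4895, -0.2106, 0.243]
ee_rot: [0.0, 0.555, 0.832, 0.0]
contact_force: [0.2, -0.8, -0.4]
grip_width: -0.004
```

Run:
```python
from h import *
s=monitor.get_state(); print(s['clock'],s['position'],s['contact_force'])
p,d,ci=grab('wrist'); W=world(d,ci); np.savez('pics/w1',p=p,d=d,W=W)
q,_,_=grab('side'); cv2.imwrite('pics/c1.png',np.hstack([cv2.resize(p,(400,250)),cv2.resize(q[120:260,180:404],(400,250))])[:,:,::-1])
```

```text
2.2667 [ 0.48949886 -0.21060614  0.2429822 ] [ 0.2414048  -0.76838616 -0.36940842]
```

View pics/c1.png

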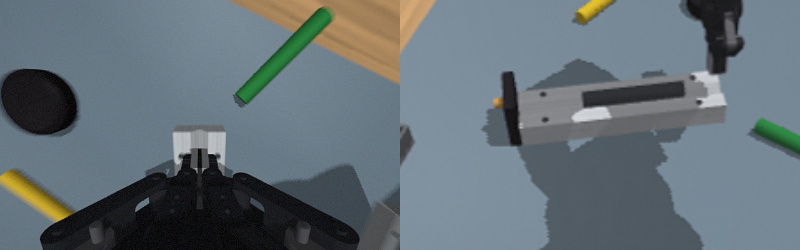

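The fingers are centred over the groove at (200,165), behind the rod and clear of it. Next I lower the tips to about 4 mm above the block top.

Request:
{"api": "send_rows", "payload": {
  "moves": [
    {"rx": 0, "ry": 0, "rz": 0, "dx": 0, "dy": 0, "dz": -2, "gripper": 0},
    {"rx": 0, "ry": 0, "rz": 0, "dx": 0, "dy": 0, "dz": -1, "gripper": 0},
    {"rx": 0, "ry": 0, "rz": 0, "dx": 0, "dy": 0, "dz": -0.5, "gripper": 0},
    {"rx": 0, "ry": 0, "rz": 0, "dx": 0, "dy": 0, "dz": 0, "gripper": 0}
  ]
}}

```text
clock: 2.7
position: [0.4902, -0.2103, 0.2102]
ee_rot: [-0.0, 0.555, 0.832, -0.0]
contact_force: [-0.3, 0.7, -0.6]
grip_width: -0.004
```

Request:
{"api": "send_rows", "payload": {
  "moves": [
    {"rx": 0, "ry": 0, "rz": 0, "dx": 0, "dy": 0, "dz": -0.3, "gripper": 0},
    {"rx": 0, "ry": 0, "rz": 0, "dx": 0.37, "dy": 0.15, "dz": 0, "gripper": 0},
    {"rx": 0, "ry": 0, "rz": 0, "dx": 0.37, "dy": 0.15, "dz": 0, "gripper": 0},
    {"rx": 0, "ry": 0, "rz": 0, "dx": 0.37, "dy": 0.15, "dz": 0, "gripper": 0},
    {"rx": 0, "ry": 0, "rz": 0, "dx": 0.28, "dy": 0.12, "dz": 0, "gripper": 0}
  ]
}}

```text
clock: 3.12
position: [0.5047, -0.2045, 0.2073]
ee_rot: [0.001, 0.555, 0.832, 0.0]
contact_force: [-0.2, 1.0, 0.6]
grip_width: -0.003
```

Request:
{"api": "send_rows", "payload": {
  "moves": [
    {"rx": 0, "ry": 0, "rz": 0, "dx": 0.19, "dy": 0.08, "dz": 0, "gripper": 0},
    {"rx": 0, "ry": 0, "rz": 0, "dx": 0.19, "dy": 0.08, "dz": 0, "gripper": 0},
    {"rx": 0, "ry": 0, "rz": 0, "dx": 0.19, "dy": 0.08, "dz": 0, "gripper": 0},
    {"rx": 0, "ry": 0, "rz": 0, "dx": 0.19, "dy": 0.08, "dz": 0, "gripper": 0}
  ]
}}

```text
clock: 3.45
position: [0.5116, -0.2013, 0.2067]
ee_rot: [-0.0, 0.555, 0.832, -0.0]
contact_force: [-2.2, -1.6, 0.8]
grip_width: -0.001
```

Request:
{"api": "send_rows", "payload": {
  "moves": [
    {"rx": 0, "ry": 0, "rz": 0, "dx": 0.19, "dy": 0.08, "dz": 0, "gripper": 0},
    {"rx": 0, "ry": 0, "rz": 0, "dx": 0.19, "dy": 0.08, "dz": 0, "gripper": 0},
    {"rx": 0, "ry": 0, "rz": 0, "dx": 0.19, "dy": 0.08, "dz": 0, "gripper": 0},
    {"rx": 0, "ry": 0, "rz": 0, "dx": 0.19, "dy": 0.08, "dz": 0, "gripper": 0}
  ]
}}

```text
clock: 3.78
position: [0.5191, -0.1982, 0.2067]
ee_rot: [-0.0, 0.555, 0.832, -0.0]
contact_force: [-2.1, -0.4, 1.2]
grip_width: -0.003
```

Contact shows at about 2 N, where I expected it. I'll push on steadily and then look.

Request:
{"api": "send_rows", "payload": {
  "moves": [
    {"rx": 0, "ry": 0, "rz": 0, "dx": 0.28, "dy": 0.12, "dz": 0, "gripper": 0},
    {"rx": 0, "ry": 0, "rz": 0, "dx": 0.28, "dy": 0.12, "dz": 0, "gripper": 0},
    {"rx": 0, "ry": 0, "rz": 0, "dx": 0.28, "dy": 0.12, "dz": 0, "gripper": 0},
    {"rx": 0, "ry": 0, "rz": 0, "dx": 0.28, "dy": 0.12, "dz": 0, "gripper": 0},
    {"rx": 0, "ry": 0, "rz": 0, "dx": 0.28, "dy": 0.12, "dz": 0, "gripper": 0}
  ]
}}

```text
clock: 4.2
position: [0.5335, -0.1921, 0.2067]
ee_rot: [0.0, 0.555, 0.832, 0.0]
contact_force: [-1.5, -0.7, 0.7]
grip_width: -0.001
```

Run:
```python
from h import *
s=monitor.get_state(); print(s['clock'],s['position'],s['contact_force'])
p,d,ci=grab('top');q,_,_=grab('side'); cv2.imwrite('pics/c2.png',np.hstack([cv2.resize(p[100:240,290:430],(400,400)),cv2.resize(q[140:220,220:380],(400,400)[:1]+(200,)) if 0 else cv2.resize(q[110:250,220:360],(400,400))])[:,:,::-1])
```

```text
4.2 [ 0.53347697 -0.19209027  0.20667247] [-1.54000616 -0.66882305  0.72164801]
```

View pics/c2.png

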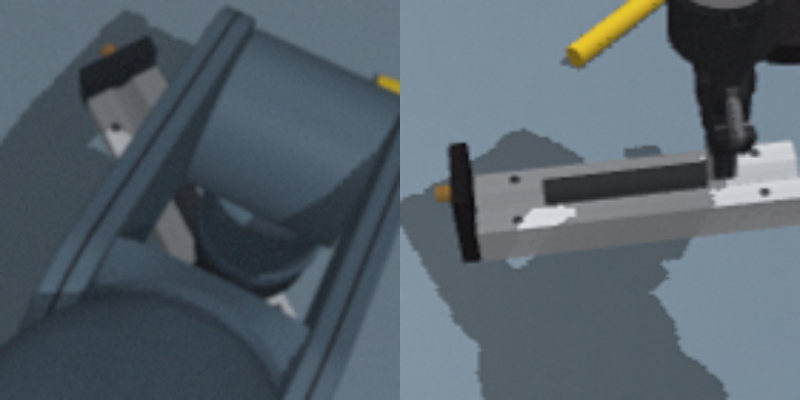

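The side view shows the fingers on the rod's rear end at (708,175). The rod is seated, with its front at (543,190) and the stop face at about (475,200), which leaves about 50 mm and agrees with the TCP estimate of 51 mm.

Request:
{"api": "send_rows", "payload": {
  "moves": [
    {"rx": 0, "ry": 0, "rz": 0, "dx": 0.28, "dy": 0.12, "dz": 0, "gripper": 0},
    {"rx": 0, "ry": 0, "rz": 0, "dx": 0.28, "dy": 0.12, "dz": 0, "gripper": 0},
    {"rx": 0, "ry": 0, "rz": 0, "dx": 0.28, "dy": 0.12, "dz": 0, "gripper": 0},
    {"rx": 0, "ry": 0, "rz": 0, "dx": 0.28, "dy": 0.12, "dz": 0, "gripper": 0},
    {"rx": 0, "ry": 0, "rz": 0, "dx": 0.28, "dy": 0.12, "dz": 0, "gripper": 0}
  ]
}}

```text
clock: 4.72
position: [0.5474, -0.1861, 0.2067]
ee_rot: [0.0, 0.555, 0.832, 0.0]
contact_force: [-1.5, -0.1, 0.2]
grip_width: -0.0
```

Request:
{"api": "send_rows", "payload": {
  "moves": [
    {"rx": 0, "ry": 0, "rz": 0, "dx": 0.28, "dy": 0.12, "dz": 0, "gripper": 0},
    {"rx": 0, "ry": 0, "rz": 0, "dx": 0.28, "dy": 0.12, "dz": 0, "gripper": 0},
    {"rx": 0, "ry": 0, "rz": 0, "dx": 0.28, "dy": 0.12, "dz": 0, "gripper": 0},
    {"rx": 0, "ry": 0, "rz": 0, "dx": 0.28, "dy": 0.12, "dz": 0, "gripper": 0},
    {"rx": 0, "ry": 0, "rz": 0, "dx": 0.28, "dy": 0.12, "dz": 0, "gripper": 0}
  ]
}}

```text
clock: 5.13
position: [0.5614, -0.1802, 0.2067]
ee_rot: [0.0, 0.555, 0.832, -0.0]
contact_force: [-1.7, -1.9, -0.3]
grip_width: -0.001
```

Request:
{"api": "send_rows", "payload": {
  "moves": [
    {"rx": 0, "ry": 0, "rz": 0, "dx": 0.28, "dy": 0.12, "dz": 0, "gripper": 0},
    {"rx": 0, "ry": 0, "rz": 0, "dx": 0.28, "dy": 0.12, "dz": 0, "gripper": 0},
    {"rx": 0, "ry": 0, "rz": 0, "dx": 0.28, "dy": 0.12, "dz": 0, "gripper": 0},
    {"rx": 0, "ry": 0, "rz": 0, "dx": 0.19, "dy": 0.08, "dz": 0, "gripper": 0},
    {"rx": 0, "ry": 0, "rz": 0, "dx": 0.1, "dy": 0.04, "dz": 0, "gripper": 0}
  ]
}}

```text
clock: 5.55
position: [0.5727, -0.1753, 0.2067]
ee_rot: [0.0, 0.555, 0.832, 0.0]
contact_force: [-1.5, -1.5, 0.1]
grip_width: -0.002
```

Request:
{"api": "send_rows", "payload": {
  "moves": [
    {"rx": 0, "ry": 0, "rz": 0, "dx": 0.1, "dy": 0.04, "dz": 0, "gripper": 0},
    {"rx": 0, "ry": 0, "rz": 0, "dx": 0.1, "dy": 0.04, "dz": 0, "gripper": 0},
    {"rx": 0, "ry": 0, "rz": 0, "dx": 0.1, "dy": 0.04, "dz": 0, "gripper": 0},
    {"rx": 0, "ry": 0, "rz": 0, "dx": 0.1, "dy": 0.04, "dz": 0, "gripper": 0}
  ]
}}

```text
clock: 5.88
position: [0.5764, -0.1738, 0.2067]
ee_rot: [-0.0, 0.555, 0.832, 0.0]
contact_force: [-1.1, -0.7, -0.0]
grip_width: 0.0
```

Request:
{"api": "send_rows", "payload": {
  "moves": [
    {"rx": 0, "ry": 0, "rz": 0, "dx": 0.1, "dy": 0.04, "dz": 0, "gripper": 0},
    {"rx": 0, "ry": 0, "rz": 0, "dx": 0, "dy": 0, "dz": 0, "gripper": 0}
  ]
}}

```text
clock: 6.05
position: [0.5776, -0.1733, 0.2067]
ee_rot: [0.0, 0.555, 0.832, 0.0]
contact_force: [-1.1, -0.9, -0.6]
grip_width: -0.0
```

Request:
{"api": "send_rows", "payload": {
  "moves": [
    {"rx": 0, "ry": 0, "rz": 0, "dx": 0.1, "dy": 0.04, "dz": 0, "gripper": 0},
    {"rx": 0, "ry": 0, "rz": 0, "dx": 0.1, "dy": 0.04, "dz": 0, "gripper": 0}
  ]
}}

```text
clock: 6.22
position: [0.5794, -0.1726, 0.2067]
ee_rot: [-0.0, 0.555, 0.832, -0.0]
contact_force: [-1.3, -0.9, 0.3]
grip_width: 0.005
```

Request:
{"api": "send_rows", "payload": {
  "moves": [
    {"rx": 0, "ry": 0, "rz": 0, "dx": 0.1, "dy": 0.04, "dz": 0, "gripper": 0}
  ]
}}

```text
clock: 6.3
position: [0.5803, -0.1722, 0.2066]
ee_rot: [-0.0, 0.555, 0.832, -0.0]
contact_force: [-6.5, -3.2, 1.1]
grip_width: -0.001
```

The force jumped to about 7 N right at the predicted spot. I'll hold to confirm.

Request:
{"api": "send_rows", "payload": {
  "moves": [
    {"rx": 0, "ry": 0, "rz": 0, "dx": 0, "dy": 0, "dz": 0, "gripper": 0},
    {"rx": 0, "ry": 0, "rz": 0, "dx": 0, "dy": 0, "dz": 0, "gripper": 0}
  ]
}}

```text
clock: 6.47
position: [0.5802, -0.1722, 0.2066]
ee_rot: [-0.0, 0.555, 0.832, -0.0]
contact_force: [-2.5, -1.7, 0.0]
grip_width: 0.003
```

Request:
{"api": "send_rows", "payload": {
  "moves": [
    {"rx": 0, "ry": 0, "rz": 0, "dx": 0.05, "dy": 0.02, "dz": 0, "gripper": 0},
    {"rx": 0, "ry": 0, "rz": 0, "dx": 0, "dy": 0, "dz": 0, "gripper": 0}
  ]
}}

```text
clock: 6.63
position: [0.5804, -0.1722, 0.2066]
ee_rot: [-0.001, 0.555, 0.832, -0.0]
contact_force: [-4.7, -1.8, 1.3]
grip_width: -0.002
```

Request:
{"api": "send_rows", "payload": {
  "moves": [
    {"rx": 0, "ry": 0, "rz": 0, "dx": 0.1, "dy": 0.04, "dz": 0, "gripper": 0},
    {"rx": 0, "ry": 0, "rz": 0, "dx": 0, "dy": 0, "dz": 0, "gripper": 0},
    {"rx": 0, "ry": 0, "rz": 0, "dx": 0, "dy": 0, "dz": 0, "gripper": 0}
  ]
}}

```text
clock: 6.88
position: [0.5808, -0.1721, 0.2066]
ee_rot: [-0.001, 0.555, 0.832, -0.001]
contact_force: [-7.7, -3.8, 3.6]
grip_width: -0.0
```

Run:
```python
from h import *
q,_,_=grab('side'); cv2.imwrite('pics/c3.png',cv2.resize(q[130:230,220:380],(800,500))[:,:,::-1]); print(monitor.get_state()['contact_force'])
```

```text
[-7.79821054 -3.85825228  3.31737679]
```

View pics/c3.png

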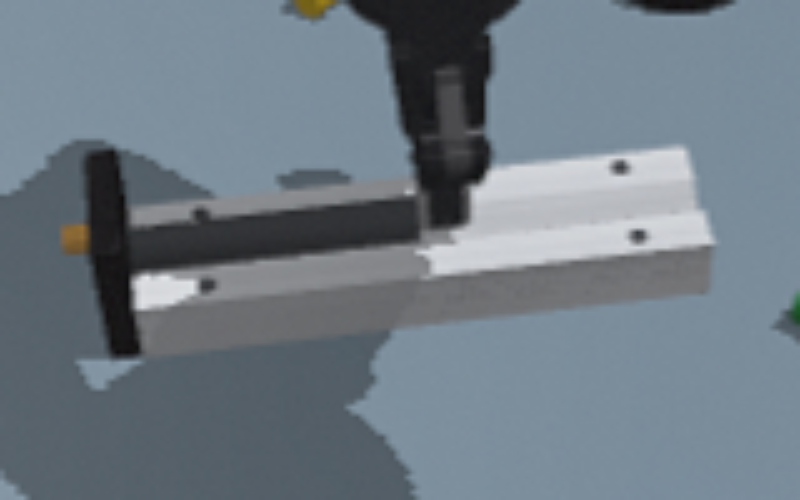

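The rod's front meets the stop at (130,245). It lies flat in the groove, and the finger holds a steady force of about 8.7 N on it. Now I back off along the groove and lift clear.

Request:
{"api": "send_rows", "payload": {
  "moves": [
    {"rx": 0, "ry": 0, "rz": 0, "dx": -0.1, "dy": -0.04, "dz": 0, "gripper": 0},
    {"rx": 0, "ry": 0, "rz": 0, "dx": -0.28, "dy": -0.12, "dz": 0, "gripper": 0},
    {"rx": 0, "ry": 0, "rz": 0, "dx": -0.9, "dy": -0.38, "dz": 0, "gripper": 0},
    {"rx": 0, "ry": 0, "rz": 0, "dx": -1.5, "dy": -0.63, "dz": 0, "gripper": 0},
    {"rx": 0, "ry": 0, "rz": 0, "dx": -1.5, "dy": -0.63, "dz": 1, "gripper": 0}
  ]
}}

```text
clock: 7.35
position: [0.538, -0.1892, 0.2152]
ee_rot: [-0.001, 0.554, 0.832, 0.0]
contact_force: [0.7, -0.9, 0.0]
grip_width: -0.002
```

Request:
{"api": "send_rows", "payload": {
  "moves": [
    {"rx": 0, "ry": 0, "rz": 0, "dx": -2, "dy": -0.8, "dz": 3, "gripper": 0},
    {"rx": 0, "ry": 0, "rz": 0, "dx": -2, "dy": -0.8, "dz": 3, "gripper": 0},
    {"rx": 0, "ry": 0, "rz": 0, "dx": -2, "dy": -0.8, "dz": 3, "gripper": 0},
    {"rx": 0, "ry": 0, "rz": 0, "dx": 0, "dy": 0, "dz": 0, "gripper": 0},
    {"rx": 0, "ry": 0, "rz": 0, "dx": 0, "dy": 0, "dz": 0, "gripper": 0}
  ]
}}

```text
clock: 7.77
position: [0.4787, -0.2144, 0.309]
ee_rot: [0.003, 0.555, 0.832, 0.0]
contact_force: [-0.3, 1.1, 0.3]
grip_width: 0.004
```

Run:
```python
from h import *
q,_,_=grab('side'); cv2.imwrite('pics/c4.png',cv2.resize(q[130:350,150:400],(682,600))[:,:,::-1]); print(monitor.get_state()['contact_force'])
```

```text
[0.39722354 0.00385953 0.48295242]
```

View pics/c4.png

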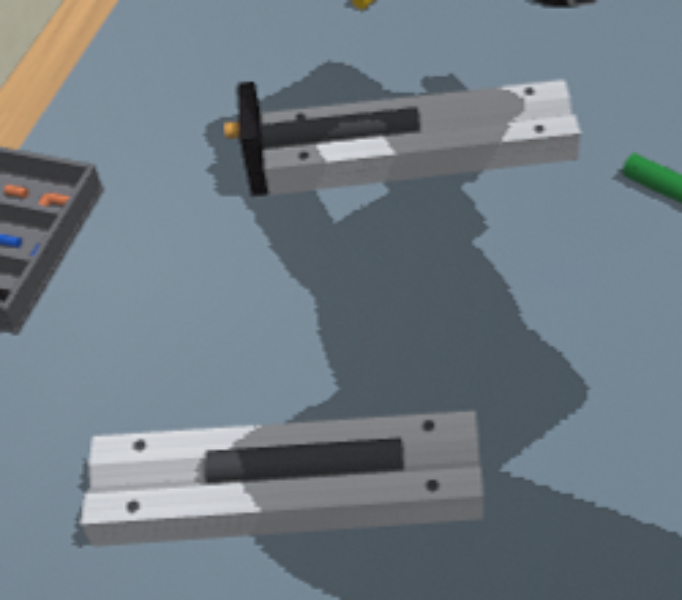

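The rod lies in the groove from the stop at (262,130) to (418,120). The spare rod is untouched at (305,460).

```bash
python3 -c "
from h import *
print(ticket.hand_in())"
```

```text
the job is handed in; nothing more can be done
None
```

I pushed the rod along the jig's groove with the closed fingertips until it touched the end stop, then backed off, lifted clear and handed the job in at about 8 s.

- **Contact with the stop:** While sliding, the force was about 1.5–2.5 N. At the predicted stop position it jumped to about 7 N, and it held at about 8.7 N when I pressed slightly further.
- **Last picture:** The rod lies flat in the groove with its end at the stop, and no gap shows. The spare rod looks unmoved. I judged both by eye and did not measure them again after the push.
- **Failed along the way:** My first four move calls were refused because rows left out fields. They moved nothing, and full rows worked. No other check failed or disagreed.

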